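# Fill the vial shaker, then release and hold its run handle

## Task

Stand the two spare vials in the two empty pockets of the vial shaker, right down on the pocket floors, leaving the vials already in it and the dishes, forceps, bottle and jar on the bench where they are. When the shaker is full, flip the red safety catch outward, clear of the black run handle, and only then pull the handle towards the front of its stand, all the way to its stop. The handle springs back, so finish while still holding it there with the gripper.

Things in the scene. Friction and masses are not known exactly. Their poses are not given: they have to be found in the camera images.
- vial_a: glass specimen vial, 25 mm across and 80 mm tall, with a black cap (the top 20 mm, 27 mm across), 45 g. Origin: centre of its underside, z up along it. Two of the four vials start seated in pockets of the shaker, two stand upright on the bench as spares.
- vial_b: glass specimen vial, 25 mm across and 80 mm tall, with a black cap (the top 20 mm, 27 mm across), 45 g. Origin: centre of its underside, z up along it. Two of the four vials start seated in pockets of the shaker, two stand upright on the bench as spares.
- vial_c: glass specimen vial, 25 mm across and 80 mm tall, with a black cap (the top 20 mm, 27 mm across), 45 g. Origin: centre of its underside, z up along it. Two of the four vials start seated in pockets of the shaker, two stand upright on the bench as spares.
- vial_d: glass specimen vial, 25 mm across and 80 mm tall, with a black cap (the top 20 mm, 27 mm across), 45 g. Origin: centre of its underside, z up along it. Two of the four vials start seated in pockets of the shaker, two stand upright on the bench as spares.
- pocket_1 (a point): centre of the floor of this pocket of the shaker. Round pockets 29 mm across and 40 mm deep, with a 3 mm chamfer at the mouth, in a row 45 mm apart, floor 40 mm above the bench, yellow floor visible when empty. A seated vial has its origin here and stands 40 mm out of the white top (80 mm above the bench).
- pocket_2 (a point): centre of the floor of this pocket of the shaker. Round pockets 29 mm across and 40 mm deep, with a 3 mm chamfer at the mouth, in a row 45 mm apart, floor 40 mm above the bench, yellow floor visible when empty. A seated vial has its origin here and stands 40 mm out of the white top (80 mm above the bench).
- pocket_3 (a point): centre of the floor of this pocket of the shaker. Round pockets 29 mm across and 40 mm deep, with a 3 mm chamfer at the mouth, in a row 45 mm apart, floor 40 mm above the bench, yellow floor visible when empty. A seated vial has its origin here and stands 40 mm out of the white top (80 mm above the bench).
- pocket_4 (a point): centre of the floor of this pocket of the shaker. Round pockets 29 mm across and 40 mm deep, with a 3 mm chamfer at the mouth, in a row 45 mm apart, floor 40 mm above the bench, yellow floor visible when empty. A seated vial has its origin here and stands 40 mm out of the white top (80 mm above the bench).
- shaker: vial shaker, fixed to the bench: grey base 110 x 220 mm, 28 mm high, with a white block 90 x 200 mm on it, top 80 mm above the bench. Origin: centre of its underside; the four pockets lie in a row along its y axis through the middle; x points to its back.
- stand: hold-to-run stand, fixed to the bench: green base 130 mm deep (x), 225 mm wide (from y = -132 to +92 mm), 45 mm high. Origin on the underside; x points to its back, so its front, towards which the handle is pulled, faces -x. The catch stands on its -y side. Shaker and stand may change sides.
- run_handle (a joint): angle of the run handle, a black bar on two steel side arms, hinged on the stand about an axis along the stand's y (point handle_pivot). 0 = at rest, leaning 0.5 rad to the back; grows as the bar is pulled to the front; 0.9 = at the stop, leaning 0.4 rad to the front. A spring pulls it back: about 3.5 N at the bar at rest, 11 N at the stop. The closed catch stops it after less than 0.1 rad.
- handle_bar (a point): middle of the black bar of the run handle: 18 mm across, 110 mm long along the stand's y, free of the side arms (12 mm thick, their centrelines 55 mm to either side of the middle) over 98 mm. It swings at 110 mm from point handle_pivot and is 157 mm above the bench at rest, about 161 mm at the stop (170 mm midway).
- handle_pivot (a point): fixed point on the stand: middle of the hinge axis of the run handle, 60 mm straight above the origin of the stand
- catch (a joint): angle of the red safety catch, a flat upright tab hinged on the stand about an axis along the stand's x (point catch_pivot). Near 0 = closed: leans 45 degrees inward (to the stand's +y), its nose in front of a side arm of the handle. Grows as it is flipped outward (to the stand's -y); 0.785 = upright, 1.4 = open, at its stop, leaning 35 degrees outward. It takes about 1 N at the tip and stays where it is left.
- catch_tip (a point): end of the red catch's tab, which is 105 mm long from its hinge (point catch_pivot), 26 mm wide along the stand's x and 14 mm thick. It can be pushed outward by closed fingers standing on its inner (+y) side with their tips 10 to 20 mm below its end; the end rises by 31 mm on its way through upright, so follow it up. When closed the tip is 134 mm above the bench. The nose, a 30 mm block, sits behind it, towards the handle, reaching some 45 mm farther along x.
- catch_pivot (a point): fixed point on the stand: on the hinge axis of the catch, under the middle of the tab, at x = -17, y = -110, z = 60 mm from the origin of the stand
- petri_1: covered petri dish with a specimen, 62 mm across, 14 mm high; leave alone
- petri_2: covered petri dish with a specimen, 62 mm across, 14 mm high; leave alone
- forceps: steel forceps lying on the bench between shaker and stand, 120 mm long; leave alone
- amber_bottle: amber bottle, 56 mm across, 110 mm tall, at the back; leave alone
- clear_jar: clear jar with a black lid, 64 mm across, 85 mm tall, at the back; leave alone
Things that resemble listed ones, but are neither listed nor needed, are in the scene too. Leave any purple look-alike of the vial_a alone. Leave any turquoise look-alike of the vial_c alone.

How it is judged:
By the outcome, as a careful person would: the job done as asked, in the order asked, and still so for the second after the job is handed in, while the arm keeps its last pose, push and grip.
It also fails if it takes over 72 s, if anything falls off the work surface, if the arm or the gripper's body presses on something with over 40 N, if the wrist force passes 120 N, or if a joint passes its speed limit or range.

## Robot

A 7-joint arm with a two-finger parallel gripper is mounted at the origin on the work surface. World frame = base frame: x ahead of the robot, y to its left, z up, the work surface at z = 0. Lengths are in m, angles in rad, forces in N, time in s.
With the tool pointing down it reaches from about 0.35 to 0.9 m from the base axis. Payload 8.1 kg.
Tool frame: the origin (TCP) lies at the very end of the fingers, on their centre line; the grasp point (between the pads) lies 19 mm behind it; z points along the fingers, x is the direction in which the jaws open and shut, and the axes are right-handed (so a half turn about z gives the same grasp; the last joint's range is limited). The gripper opens to 92 mm and grips with 3 to 60 N. Pads are 19 mm wide; open, the fingers measure 130 mm over their backs; the gripper's body (75 mm by 190 mm) begins 47 mm behind the grasp point.
Start: joints at [-1.301, 0.434, 0.025, 1.573, -0.012, 1.134, -0.075], TCP at [0.228, 0.582, 0.227] pointing down, gripper open.
Joint ranges: [-2.62, 2.62], [-0.44, 2.09], [-1.27, 1.32], [0.08, 2.57], [-1.32, 4.46], [0.12, 2], [-2.74, 2.74]. Speed limits (rad/s): [2.22, 2.22, 3.01, 3.01, 3.14, 3.14, 3.14].

## Interface

Orientations are given as a rotation vector (axis times angle).
In Python, from cell import status, viewer, arm gives the robot as it stands.
- The arm moves only by the tool jog_arm, never from a script. Its argument "commands" is text: rows parted by semicolons, each of 7 numbers parted by spaces: the closure, from -1 (fully open) to 1 (shut), then the shift along the world's x, y, z normalised to -1 to 1, where 1 is 0.3 m, then the turn, a rotation vector about the world's x, y, z normalised to -1 to 1, where 1 is 2 pi rad. In form: jaw dx dy dz wx wy wz; .... A call has exactly 5 rows; each row shifts and turns the commanded pose from where the row before left it; what a row does not reach is not made up. A row lasts 1/10 s, in which the tool goes at most 50 mm and 8.59 degrees, less where a joint would pass 70% of its speed; a pose out of reach is approached as far as the arm can. A call with a number of a shift or a turn outside -1 to 1 is refused whole. A call with a gripper value outside its range is refused whole. The fingers move at their own pace and stop on an object; "force" is the grip in N (left out, the last holds). Time passes only in rows, so rows that do not move let the fingers close, or fill a call up. It gives the time, the measured TCP pose, the force and the opening at its end, in the units of the state.
- status.observe(): the state, without advancing time (a new reading comes with each control period).
- viewer.get_image(name): name is "scene" or "side" or "wrist"; returns a dict with "pixels" (400x640x3 uint8, red, green, blue), "z_map" (400x640 float32, m along the optical axis (not along the pixel's ray), 0 where there is no reading), "camera_matrix" (3x3 intrinsics, pixels), "R" (3x3) and "t" (3): a world point X has camera coordinates R X + t. Camera axes: x right, y down, z forward; pixel columns grow to the right and rows downward; lengths in m; the calibration is good to about 2 mm. A picture is of the moment at which its call begins.
- arm.sign_off(): hands the job in, once; it reports no verdict.
The state is a dict: "clock": time; "joints": joint angles; "dq": joint speeds; "joint_efforts": joint torques, N m; "position": TCP position; "ee_rot": TCP orientation; "force": force on the tool from outside, world axes, zero at the start; "ft_torque": the same for the moment, N m; "width": opening from 0.0 (shut) to 1.0 (fully open).
Only numpy, scipy, OpenCV 4.12 (cv2) and the standard library are available. Lean on these libraries where they do the work, as an engineer would, in place of code of your own. Each camera call takes 0.05 s, during which the arm holds its last target. There are 200 camera calls.

## Working session

There is one attempt and no reset: what is moved stays moved. The work goes in short steps, Python scripts to look and compute and a tool call to move; the robot and the scene stay as the last step left them, time stands still between calls to the robot, and variables do not carry over. Pictures are saved under pics/ and viewed, about 8 in all and at most 12, crops included, and the job is handed in when it is done.

Besides the shell and the picture viewer there is one more tool, called after "Request:" by a JSON object that holds its "method" and its "body". jog_arm: Moves the arm, as the interface text tells. Scaled input: -1 to 1 covers 0.3 m each way for a shift and 2 pi rad each way for a turn. Its arguments: {"type":"object","properties":{"commands":{"type":"string"},"force":{"type":"number"}},"required":["commands"]}

```bash
mkdir -p pics; cat > h.py <<'E'
import numpy as np, cv2
from cell import status, viewer, arm
def grab(n):
    d=viewer.get_image(n); np.savez('last_%s.npz'%n,**d); return d
def save(d,f): cv2.imwrite('pics/'+f,cv2.cvtColor(d['pixels'],cv2.COLOR_RGB2BGR))
def load(n): return dict(np.load('last_%s.npz'%n))
def pts(d):
    z=d['z_map']; v,u=np.indices(z.shape); K=d['camera_matrix']
    c=np.stack([(u-K[0,2])/K[0,0]*z,(v-K[1,2])/K[1,1]*z,z],-1)
    return (c-d['t'])@d['R']
def ray(d,u,v,h):
    r=d['R'].T@np.linalg.inv(d['camera_matrix'])@np.array([u,v,1.]); o=-d['R'].T@d['t']
    return o+r*(h-o[2])/r[2]
E
python3 - <<'E'
from h import *
for n in('scene','side'):
    d=grab(n); save(d,n+'0.png'); print(n,-d['R'].T@d['t'],(d['z_map']>0).mean())
s=status.observe(); print(s)
E
```

```text
scene [ 1.48971385 -0.0298576   0.86892071] 0.99596484375
side [ 0.22823098 -0.40716609  0.77256268] 0.99616796875
{'clock': 0.1, 'joints': array([-1.30060216,  0.43517428,  0.02502899,  1.57398694, -0.01160201,
        1.13398506, -0.07508522]), 'dq': array([ 0.00022102, -0.00190052,  0.00110198, -0.002479  , -0.00058586,
        0.00121259, -0.00050144]), 'joint_efforts': array([ 3.95325740e-03, -6.69127750e+01,  9.88452137e-01, -3.15143466e+01,
       -6.04677550e-02,  3.74454609e-02,  5.70103487e-05]), 'position': array([0.22755327, 0.58162745, 0.22601847]), 'ee_rot': array([ 2.59397739e+00,  1.77063341e+00, -1.68331118e-03]), 'force': array([ 0.41798948, -0.2462172 ,  0.13427632]), 'ft_torque': array([ 0.00051742,  0.03695719, -0.01175463]), 'width': 0.9984375609692105}
```

View pics/scene0.png

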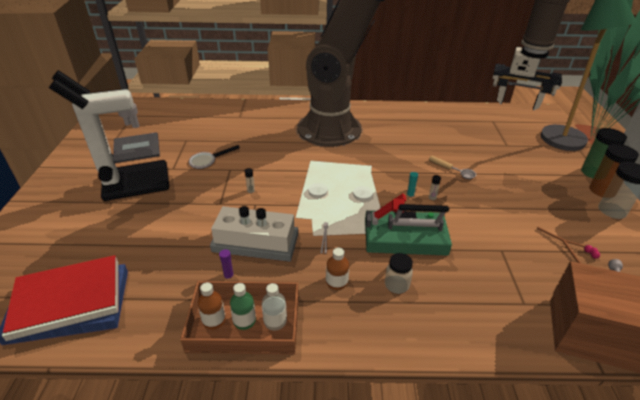

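View pics/side0.png

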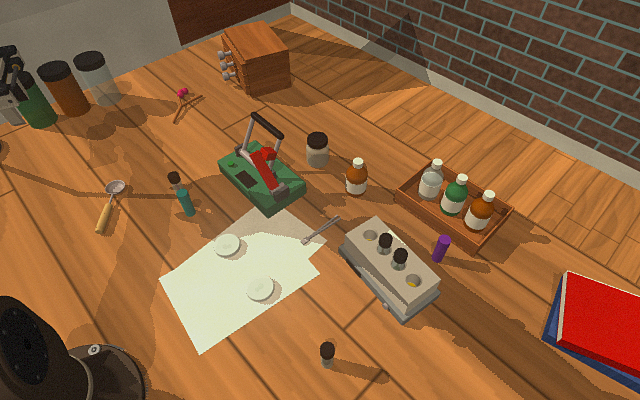

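The scene view looks back at the robot. The spares are at scene px (250,178) and (435,185), the second right beside the turquoise look-alike at (412,183). The shaker is on -y with its two outer pockets empty, and the stand is on +y with the catch closed. In the side view the spares are at (327,352) and (174,185).

```bash
python3 - <<'E'
from h import *
def cl(d,P,m,name,lo,hi,amin=8):
    m=(m&(P[...,2]>lo)&(P[...,2]<hi)&(P[...,0]>.2)&(P[...,0]<1.0)&(abs(P[...,1])<.5)).astype(np.uint8)
    n,l,st,c=cv2.connectedComponentsWithStats(m,connectivity=8)
    for i in range(1,n):
        if st[i,4]>=amin:
            Q=P[l==i]; print(' ',name,st[i,4],c[i].round(),'min',Q.min(0).round(3),'max',Q.max(0).round(3),'med',np.median(Q,0).round(3))
for n in('scene','side'):
    d=load(n);P=pts(d);h=cv2.cvtColor(d['pixels'],cv2.COLOR_RGB2HSV);H,S,V=[h[...,i].astype(int) for i in range(3)]
    print(n)
    cl(d,P,(V<75),'captop spare',.07,.09)
    cl(d,P,(V<80),'captop seated',.11,.13)
    cl(d,P,(S<60)&(V>120),'white top',.074,.086,60)
    cl(d,P,(H>80)&(H<100)&(S>100),'turq',.01,.12)
    cl(d,P,(H>130)&(H<160)&(S>80),'purple',.01,.12)
    cl(d,P,((H<6)|(H>174))&(S>150),'red',.06,.2)
    cl(d,P,(V<60),'bar',.14,.18)
    cl(d,P,(H>20)&(H<35)&(S>150),'yellow',.03,.08,3)
    m=((H>45)&(H<85)&(S>80)&(abs(P[...,2]-.045)<.005)&(P[...,1]<.35)&(P[...,0]<.85)&(P[...,0]>.3))
    m=m&(P[...,1]>0)
    if m.sum(): print('green',cv2.minAreaRect(P[m][:,:2].astype(np.float32)))
    m=((S<70)&(V>100)&(abs(P[...,2]-.08)<.004)&(P[...,1]<0)&(P[...,1]>-.4)&(P[...,0]>.4)&(P[...,0]<.75))
    print('block',m.sum(),cv2.minAreaRect(P[m][:,:2].astype(np.float32)))
E
```

```text
scene
  captop spare 52 [248. 171.] min [ 0.375 -0.261  0.071] max [ 0.407 -0.237  0.082] med [ 0.397 -0.249  0.079]
  captop spare 57 [436. 179.] min [0.399 0.308 0.07 ] max [0.43  0.333 0.083] med [0.419 0.319 0.079]
  captop spare 13 [368. 213.] min [0.565 0.097 0.07 ] max [0.583 0.106 0.074] med [0.573 0.101 0.071]
  captop spare 27 [390. 219.] min [0.582 0.156 0.07 ] max [0.61  0.165 0.077] med [0.599 0.161 0.074]
  captop spare 21 [439. 222.] min [0.599 0.279 0.07 ] max [0.619 0.299 0.088] med [0.613 0.293 0.076]
  captop spare 384 [400. 263.] min [0.734 0.137 0.071] max [0.792 0.193 0.089] med [0.768 0.164 0.085]
  captop spare 21 [224. 258.] min [ 0.744 -0.27   0.07 ] max [ 0.753 -0.249  0.079] med [ 0.75  -0.26   0.074]
  captop spare 83 [238. 308.] min [ 0.876 -0.223  0.07 ] max [ 0.908 -0.178  0.09 ] med [ 0.903 -0.205  0.078]
  captop spare 61 [567. 325.] min [0.916 0.49  0.07 ] max [0.947 0.5   0.09 ] med [0.935 0.494 0.08 ]
  captop seated 79 [244. 211.] min [ 0.604 -0.239  0.11 ] max [ 0.635 -0.215  0.124] med [ 0.624 -0.227  0.119]
  captop seated 78 [260. 212.] min [
[... 2419 characters left out ...]
.723 -0.274  0.01 ] max [ 0.751 -0.249  0.082] med [ 0.728 -0.263  0.063]
  red 568 [265. 166.] min [0.559 0.119 0.064] max [0.619 0.193 0.144] med [0.576 0.161 0.115]
  bar 221 [267. 126.] min [0.635 0.164 0.153] max [0.654 0.286 0.167] med [0.642 0.217 0.162]
  yellow 6 [369. 240.] min [ 0.638 -0.137  0.039] max [ 0.642 -0.129  0.041] med [ 0.64  -0.133  0.04 ]
  yellow 23 [411. 284.] min [ 0.596 -0.28   0.038] max [ 0.625 -0.261  0.077] med [ 0.621 -0.269  0.04 ]
green ((0.5197031497955322, 0.20975333452224731), (0.2250206619501114, 0.2724318504333496), 88.34410095214844)
block 1875 ((0.6200350522994995, -0.20594996213912964), (0.20055554807186127, 0.09135265648365021), 81.95318603515625)
```

Request:
{"method": "jog_arm", "body": {"commands": "-1 0.0613 -0.0877 -0.0087 0 0 -0.0214;-1 0.0613 -0.0877 -0.0087 0 0 -0.0214;-1 0.0613 -0.0877 -0.0087 0 0 -0.0214;-1 0.0613 -0.0877 -0.0087 0 0 -0.0214;-1 0.0613 -0.0877 -0.0087 0 0 -0.0214", "force": 25}}

```text
clock: 0.6
position: [0.3201, 0.4492, 0.2133]
ee_rot: [3.036, 0.808, -0.001]
force: [0.5, -0.5, 0.4]
width: 1.004
```

Request:
{"method": "jog_arm", "body": {"commands": "-1 0.0613 -0.0877 -0.0087 0 0 -0.0214;-1 0.0613 -0.0877 -0.0087 0 0 -0.0214;-1 0.0613 -0.0877 -0.0087 0 0 -0.0214;-1 0.0613 -0.0877 -0.0087 0 0 -0.0214;-1 0.0613 -0.0877 -0.0087 0 0 -0.0214"}}

```text
clock: 1.1
position: [0.412, 0.3177, 0.2004]
ee_rot: [3.132, -0.239, -0.0]
force: [0.4, 0.0, -0.7]
width: 1.002
```

```bash
cat >> h.py <<'E'
from scipy.spatial.transform import Rotation as Ro
def state():
    s=status.observe(); x=Ro.from_rotvec(s['ee_rot']).as_matrix()
    print('t',round(s['clock'],2),'tcp',s['position'].round(4),'yaw',np.degrees(np.arctan2(x[1,0],x[0,0])).round(1),'zax',x[:,2].round(3),'F',s['force'].round(1),'w',round(s['width']*92,1),'j',s['joints'].round(2)); return s
def caps(n,lo,hi,V0=75,box=None):
    d=grab(n);P=pts(d);V=d['pixels'].max(-1)
    m=((V<V0)&(P[...,2]>lo)&(P[...,2]<hi)&(d['z_map']>0))
    if box is not None: m&=(P[...,0]>box[0])&(P[...,0]<box[1])&(P[...,1]>box[2])&(P[...,1]<box[3])
    k,l,st,c=cv2.connectedComponentsWithStats(m.astype(np.uint8))
    for i in range(1,k):
        if st[i,4]>40:
            Q=P[l==i]; print(st[i,4],c[i].round(),'mid',((Q.min(0)+Q.max(0))/2).round(4),'ext',np.ptp(Q,axis=0).round(3))
    return d
E
python3 - <<'E'
from h import *
state(); d=caps('wrist',.072,.086); save(d,'w1.png'); print(-d['R'].T@d['t'])
E
```

```text
t 1.1 tcp [0.412  0.3177 0.2004] yaw -8.7 zax [-0. -0. -1.] F [ 0.4  0.  -0.7] w 92.1 j [-1.07  0.3   0.4   1.89 -0.14  0.99 -0.77]
502 [317. 191.] mid [0.4122 0.3214 0.077 ] ext [0.025 0.026 0.009]
43 [638. 269.] mid [0.7484 0.1825 0.0842] ext [0.006 0.02  0.004]
[0.42395055 0.3977895  0.3578597 ]
```

Request:
{"method": "jog_arm", "body": {"commands": "-1 0 0.007 -0.12 0 0 0;-1 0 0 -0.12 0 0 0;-1 0 0 -0.12 0 0 0;-1 0 0 -0.09 0 0 0;-1 0 0 -0.05 0 0 0"}}

```text
clock: 1.65
position: [0.4102, 0.3202, 0.0482]
ee_rot: [3.131, -0.229, -0.004]
force: [-0.3, -1.0, 0.0]
width: 0.999
```

Request:
{"method": "jog_arm", "body": {"commands": "1 0 0 0 0 0 0;1 0 0 0 0 0 0;1 0 0 0 0 0 0;1 0 0 0 0 0 0;1 0 0 0 0 0 0"}}

```text
clock: 2.15
position: [0.4119, 0.3215, 0.0514]
ee_rot: [-3.132, 0.23, -0.001]
force: [0.6, 0.1, -0.1]
width: 0.613
```

```bash
python3 -c "
from h import *
state()"
```

```text
t 2.15 tcp [0.4119 0.3215 0.0514] yaw -8.4 zax [ 0.001  0.001 -1.   ] F [ 0.6  0.1 -0.1] w 56.4 j [-1.    0.5   0.32  2.03 -0.25  0.65 -0.66]
```

Request:
{"method": "jog_arm", "body": {"commands": "1 0 0 0 0 0 0;1 0 0 0 0 0 0;1 0 0 0 0 0 0;1 0 0 0 0 0 0;1 0 0 0 0 0 0"}}

```text
clock: 2.65
position: [0.4116, 0.3211, 0.0506]
ee_rot: [3.133, -0.23, 0.0]
force: [0.5, 0.2, 0.9]
width: 0.288
```

Request:
{"method": "jog_arm", "body": {"commands": "1 0 0 0 0 0 0;1 0 0 0 0 0 0;1 0 0 0.1 0 0 0;1 0 0 0.15 0 0 0;1 0 0 0.15 0 0 0"}}

```text
clock: 3.15
position: [0.4111, 0.3204, 0.1715]
ee_rot: [3.131, -0.231, -0.001]
force: [0.7, 1.4, 0.5]
width: 0.284
```

```bash
python3 -c "
from h import *
state()"
```

```text
t 3.15 tcp [0.4111 0.3204 0.1715] yaw -8.4 zax [-0.001 -0.002 -1.   ] F [0.7 1.4 0.5] w 26.1 j [-1.07  0.33  0.4   1.92 -0.16  0.92 -0.75]
```

Request:
{"method": "jog_arm", "body": {"commands": "1 0.05 -0.14 0.05 0 0 0;1 0.05 -0.14 0.05 0 0 0;1 0.05 -0.14 0.05 0 0 0;1 0.05 -0.14 0 0 0 0;1 0.05 -0.14 0 0 0 0"}}

```text
clock: 3.65
position: [0.487, 0.1095, 0.2163]
ee_rot: [-3.132, 0.23, -0.002]
force: [-0.1, 0.1, -0.1]
width: 0.285
```

Request:
{"method": "jog_arm", "body": {"commands": "1 0.08 -0.15 0 0 0 0;1 0.08 -0.15 0 0 0 0;1 0.08 -0.15 0 0 0 0;1 0.08 -0.14 0 0 0 0;1 0.08 -0.14 0 0 0 0"}}

```text
clock: 4.15
position: [0.6057, -0.1071, 0.2155]
ee_rot: [-3.133, 0.23, 0.0]
force: [1.4, 0.7, -0.2]
width: 0.284
```

Request:
{"method": "jog_arm", "body": {"commands": "1 0.04 -0.05 0 0 0 0;1 0.04 -0.05 0 0 0 0;1 0 0 0 0 0 0;1 0 0 0 0 0 0;1 0 0 0 0 0 0"}}

```text
clock: 4.65
position: [0.6287, -0.134, 0.2154]
ee_rot: [-3.132, 0.228, 0.001]
force: [0.6, 0.4, -0.3]
width: 0.287
```

```bash
python3 - <<'E'
from h import *
state(); d=grab('wrist'); save(d,'w2.png'); d=grab('side')
save(d,'s2.png')
E
```

```text
t 4.65 tcp [ 0.6287 -0.134   0.2154] yaw -8.3 zax [-0.001  0.001 -1.   ] F [ 0.6  0.4 -0.3] w 26.4 j [-0.23  0.51  0.56  1.57 -0.29  1.14  0.24]
```

View pics/w2.png

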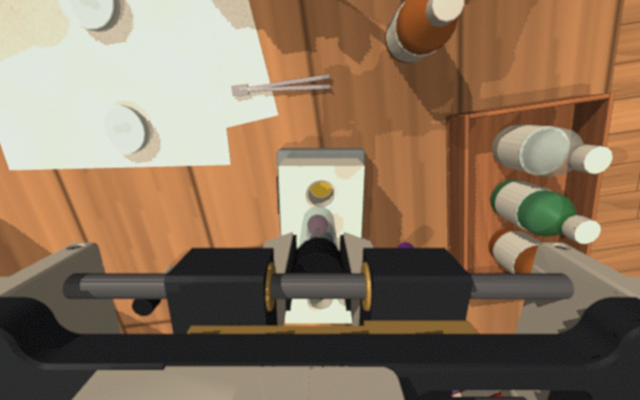

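The wrist view shows the empty pocket at (320,189), with its yellow floor, just ahead of the held vial at (318,225). The fingers are along the shaker's x axis.

```bash
cat >> h.py <<'E'
def pocket(d,u0,v0,r=40):
    # yellow floor + rim: all non-white pixels connected to (u0,v0)
    h=cv2.cvtColor(d['pixels'],cv2.COLOR_RGB2HSV); P=pts(d)
    y=((h[...,0]>18)&(h[...,0]<36)&(h[...,1]>140)&(np.abs(P[...,2]-.04)<.006))
    m=((P[...,2]<.076)).astype(np.uint8); k,l,st,c=cv2.connectedComponentsWithStats(m)
    i=l[v0,u0]; cs,_=cv2.findContours((l==i).astype(np.uint8),cv2.RETR_EXTERNAL,cv2.CHAIN_APPROX_NONE)
    q=np.array([ray(d,*p[0],.078)[:2] for p in max(cs,key=len)],np.float32)
    print('pix',st[i],'rim circle',cv2.minEnclosingCircle(q),'ell',cv2.fitEllipse(q))
    if y.any(): print('yellow',y.sum(),P[y].min(0).round(4),P[y].max(0).round(4))
E
python3 - <<'E'
from h import *
d=load('wrist'); pocket(d,320,189)
P=pts(d); print(P[180:215:3,320].round(4))
# vial glass/cap in wrist
for r in (225,235,245,250,255,262): 
    print(r,P[r,300:340:4,2].round(3))
s=load('side');h=s['pixels'];Q=pts(s)
m=(Q[...,2]>.18)&(abs(Q[...,0]-.6287)<.05)&(abs(Q[...,1]+.134)<.05)&(h.max(-1)<70); print('cap?',m.sum())
pocket(s,369,238); pocket(s,411,283)
E
```

```text
pix [308 182  27  25 520] rim circle ((0.6310944557189941, -0.1383764147758484), 0.01467842049896717) ell ((0.6311584711074829, -0.13791535794734955), (0.02709854580461979, 0.02819407358765602), 83.41413116455078)
yellow 220 [ 0.619  -0.1521  0.0381] [ 0.6436 -0.1343  0.0421]
[[ 0.6327 -0.1223  0.0785]
 [ 0.6311 -0.135   0.0398]
 [ 0.6306 -0.1385  0.041 ]
 [ 0.6301 -0.1422  0.0409]
 [ 0.6295 -0.1462  0.0399]
 [ 0.629  -0.15    0.0403]
 [ 0.6285 -0.1527  0.0437]
 [ 0.6285 -0.1526  0.0563]
 [ 0.6283 -0.1531  0.0661]
 [ 0.632  -0.1219  0.1703]
 [ 0.6319 -0.1221  0.1763]
 [ 0.6318 -0.1227  0.1812]]
225 [0.079 0.196 0.201 0.205 0.205 0.206 0.205 0.2   0.193 0.079]
235 [0.202 0.214 0.218 0.22  0.222 0.22  0.221 0.216 0.214 0.079]
245 [0.227 0.232 0.234 0.235 0.236 0.237 0.235 0.234 0.23  0.219]
250 [0.234 0.237 0.239 0.242 0.242 0.242 0.24  0.239 0.237 0.233]
255 [0.242 0.244 0.243 0.245 0.244 0.243 0.245 0.244 0.243 0.24 ]
262 [0.244 0.244 0.245 0.244 0.244 0.244 0.244 0.244 0.244 0.244]
cap? 7023
pix [363 230  14  11 119] rim circle ((0.6287456154823303, -0.13906854391098022), 0.01500281784683466) ell ((0.6287743449211121, -0.13952569663524628), (0.026326460763812065, 0.02890734001994133), 29.753189086914062)
yellow 34 [ 0.074  -0.2779  0.0369] [0.642  0.8968 0.043 ]
pix [406 273  15  14 144] rim circle ((0.6106060743331909, -0.27250194549560547), 0.015086504630744457) ell ((0.6097456812858582, -0.27261531352996826), (0.02671656757593155, 0.027576960623264313), 36.24635314941406)
yellow 34 [ 0.074  -0.2779  0.0369] [0.642  0.8968 0.043 ]
```

View pics/s2.png

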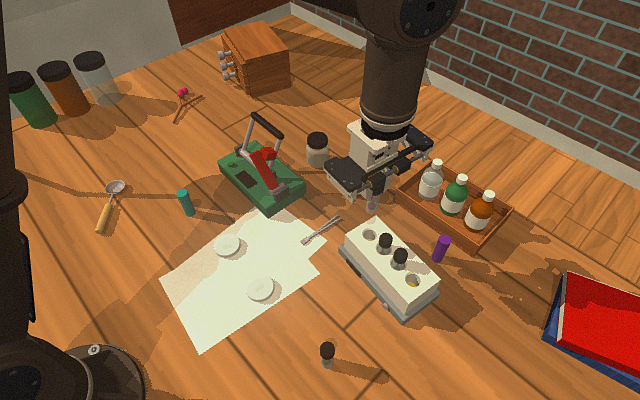

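```bash
cat >> h.py <<'E'
from scipy.optimize import least_squares
def held(d,tcp,lo,hi,r=.0125):
    P=pts(d); m=(P[...,2]>lo)&(P[...,2]<hi)&(np.hypot(P[...,0]-tcp[0],P[...,1]-tcp[1])<.02)
    Q=P[m][:,:2]; f=least_squares(lambda c:np.hypot(*(Q-c).T)-r,tcp[:2]-[0,.003],loss='soft_l1',f_scale=.001)
    print('held vial',m.sum(),f.x.round(4),'rms',np.sqrt(np.mean((np.hypot(*(Q-f.x).T)-r)**2)).round(4),'x-range',np.ptp(Q[:,0]).round(4)); return f.x
E
python3 - <<'E'
from h import *
s=state(); d=load('wrist')
for a,b in((.167,.185),(.185,.205)): held(d,s['position'],a,b)
E
```

```text
t 4.75 tcp [ 0.6289 -0.134   0.2157] yaw -8.3 zax [-0.     0.001 -1.   ] F [-0.8  0.1  0. ] w 26.2 j [-0.23  0.51  0.56  1.57 -0.29  1.14  0.24]
held vial 244 [ 0.6283 -0.1341] rms 0.0002 x-range 0.0243
held vial 353 [ 0.6283 -0.1342] rms 0.0002 x-range 0.0246
```

Request:
{"method": "jog_arm", "body": {"commands": "1 0.0093 -0.0133 0 0 0 0;1 0 0 -0.09 0 0 0;1 0 0 -0.09 0 0 0;1 0 0 -0.06 0 0 0;1 0 0 -0.02 0 0 0"}}

```text
clock: 5.25
position: [0.6309, -0.1387, 0.1357]
ee_rot: [-3.133, 0.229, 0.005]
force: [-0.6, 0.3, -0.1]
width: 0.288
```

```bash
python3 - <<'E'
from h import *
s=state(); d=grab('wrist'); held(d,s['position'],s['position'][2]-.045,s['position'][2]-.015); save(d,'w3.png')
E
```

```text
t 5.25 tcp [ 0.6309 -0.1387  0.1357] yaw -8.4 zax [-0.003  0.    -1.   ] F [-0.6  0.3 -0.1] w 26.5 j [-0.2   0.59  0.52  1.65 -0.34  0.99  0.28]
held vial 470 [ 0.6305 -0.1389] rms 0.0002 x-range 0.0245
```

View pics/w3.png

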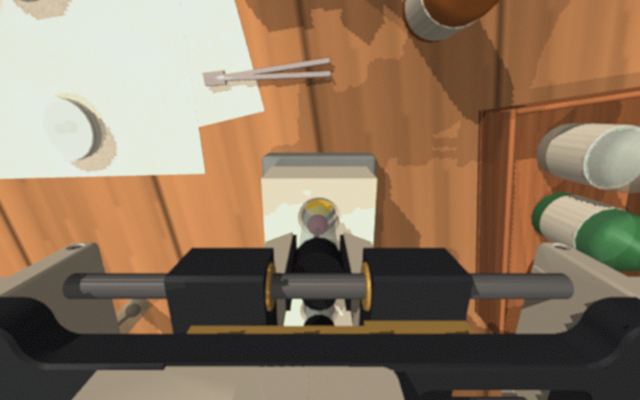

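The vial is lined up over the pocket ring, at (319,213). I'll lower it.

Request:
{"method": "jog_arm", "body": {"commands": "1 0 0 -0.03 0 0 0;1 0 0 -0.03 0 0 0;1 0 0 -0.03 0 0 0;1 0 0 -0.03 0 0 0;1 0 0 -0.025 0 0 0"}}

```text
clock: 5.8
position: [0.6318, -0.1392, 0.0933]
ee_rot: [-3.133, 0.23, 0.0]
force: [0.4, 0.3, -1.0]
width: 0.286
```

```bash
python3 -c "
from h import *
state()"
```

```text
t 5.8 tcp [ 0.6318 -0.1392  0.0933] yaw -8.4 zax [-0.  0. -1.] F [ 0.4  0.3 -1. ] w 26.3 j [-0.19  0.64  0.5   1.69 -0.36  0.91  0.31]
```

Request:
{"method": "jog_arm", "body": {"commands": "1 0 0 -0.005 0 0 0;1 0 0 -0.005 0 0 0;1 0 0 0 0 0 0;1 0 0 0 0 0 0;1 0 0 0 0 0 0"}}

```text
clock: 6.3
position: [0.6322, -0.1393, 0.0915]
ee_rot: [3.133, -0.23, 0.001]
force: [1.2, -0.9, -0.6]
width: 0.287
```

```bash
python3 -c "
from h import *
state()"
```

```text
t 6.3 tcp [ 0.6322 -0.1393  0.0915] yaw -8.4 zax [ 0.001 -0.    -1.   ] F [ 1.2 -0.9 -0.6] w 26.4 j [-0.18  0.64  0.49  1.69 -0.37  0.91  0.31]
```

Request:
{"method": "jog_arm", "body": {"commands": "1 0 0 -0.003 0 0 0;0 0 0 0 0 0 0;0 0 0 0 0 0 0;0 0 0 0 0 0 0;0 0 0 0 0 0 0"}}

```text
clock: 6.8
position: [0.6319, -0.1392, 0.0902]
ee_rot: [3.133, -0.23, -0.0]
force: [-0.0, 0.5, 0.6]
width: 0.495
```

Request:
{"method": "jog_arm", "body": {"commands": "0 0 0 0 0 0 0;0 0 0 0.08 0 0 0;0 0 0 0.12 0 0 0;0 0 0 0.15 0 0 0;0 0 0 0.05 0 0 0"}}

```text
clock: 7.3
position: [0.6337, -0.1403, 0.2149]
ee_rot: [3.132, -0.231, 0.009]
force: [0.9, -0.4, 0.9]
width: 0.499
```

Request:
{"method": "jog_arm", "body": {"commands": "-1 -0.14 -0.05 0 0 0 0;-1 -0.16 -0.08 0 0 0 0;-1 -0.16 -0.08 0 0 0 0;-1 -0.16 -0.08 0 0 0 0;-1 -0.16 -0.08 0 0 0 0"}}

```text
clock: 7.8
position: [0.4091, -0.2442, 0.21]
ee_rot: [-3.133, 0.23, -0.0]
force: [0.6, -0.9, 1.0]
width: 0.884
```

```bash
python3 - <<'E'
from h import *
s=state(); d=caps('side',.11,.13,80,(.5,.75,-.4,-.05)); d=caps('wrist',.07,.09,75,(.3,.5,-.4,-.1)); save(d,'w4.png')
E
```

```text
t 7.8 tcp [ 0.4091 -0.2442  0.21  ] yaw -8.4 zax [ 0.  0. -1.] F [ 0.6 -0.9  1. ] w 81.4 j [-0.1   0.22  0.64  1.98 -0.16  0.98  0.47]
59 [388. 237.] mid [ 0.6288 -0.1843  0.1164] ext [0.014 0.025 0.011]
65 [403. 252.] mid [ 0.6219 -0.2292  0.1161] ext [0.016 0.025 0.011]
459 [310. 193.] mid [ 0.3918 -0.2487  0.0756] ext [0.024 0.025 0.011]
```

Request:
{"method": "jog_arm", "body": {"commands": "-1 -0.06 -0.02 -0.12 0 0 0;-1 0 0 -0.13 0 0 0;-1 0 0 -0.13 0 0 0;-1 0 0 -0.1 0 0 0;-1 0 0 -0.05 0 0 0"}}

```text
clock: 8.4
position: [0.392, -0.2489, 0.0487]
ee_rot: [-3.132, 0.23, 0.005]
force: [0.8, 0.0, 0.6]
width: 1.0
```

Request:
{"method": "jog_arm", "body": {"commands": "1 0 0 0 0 0 0;1 0 0 0 0 0 0;1 0 0 0 0 0 0;1 0 0 0 0 0 0;1 0 0 0 0 0 0"}}

```text
clock: 8.9
position: [0.3936, -0.2498, 0.052]
ee_rot: [3.133, -0.23, 0.002]
force: [-0.3, 0.4, 0.1]
width: 0.618
```

Request:
{"method": "jog_arm", "body": {"commands": "1 0 0 0 0 0 0;1 0 0 0 0 0 0;1 0 0 0 0 0 0;1 0 0 0 0 0 0;1 0 0 0 0 0 0"}}

```text
clock: 9.4
position: [0.3931, -0.2497, 0.0512]
ee_rot: [-3.133, 0.23, 0.0]
force: [0.1, 0.8, 0.4]
width: 0.285
```

```bash
python3 -c "
from h import *
state();caps('side',.11,.13,80,(.5,.75,-.4,-.05))"
```

```text
t 9.4 tcp [ 0.3931 -0.2497  0.0512] yaw -8.4 zax [-0.  0. -1.] F [0.1 0.8 0.4] w 26.2 j [ 0.07  0.46  0.51  2.17 -0.39  0.6   0.71]
133 [385. 239.] mid [ 0.6227 -0.1844  0.1161] ext [0.027 0.025 0.012]
142 [400. 254.] mid [ 0.6164 -0.229   0.1164] ext [0.026 0.025 0.012]
```

Request:
{"method": "jog_arm", "body": {"commands": "1 0 0 0.08 0 0 0;1 0 0 0.14 0 0 0;1 0 0 0.16 0 0 0;1 0 0 0.12 0 0 0;1 0 0 0.045 0 0 0"}}

```text
clock: 9.95
position: [0.3942, -0.2507, 0.2181]
ee_rot: [3.132, -0.231, 0.008]
force: [0.2, 0.9, -1.1]
width: 0.284
```

```bash
python3 -c "
from h import *
state();d=caps('side',.105,.13,90,(.5,.75,-.4,-.05));cv2.imwrite('pics/s4.png',cv2.resize(d['pixels'][180:330,300:480,::-1],None,fx=4,fy=4))"
```

```text
t 9.95 tcp [ 0.3942 -0.2507  0.2181] yaw -8.4 zax [ 0.005 -0.001 -1.   ] F [ 0.2  0.9 -1.1] w 26.1 j [-0.11  0.2   0.67  2.   -0.15  0.99  0.49]
69 [375. 225.] mid [ 0.6326 -0.1437  0.1138] ext [0.022 0.02  0.016]
140 [386. 239.] mid [ 0.6227 -0.184   0.1137] ext [0.026 0.026 0.016]
150 [401. 254.] mid [ 0.6165 -0.2286  0.1138] ext [0.026 0.026 0.016]
```

View pics/s4.png

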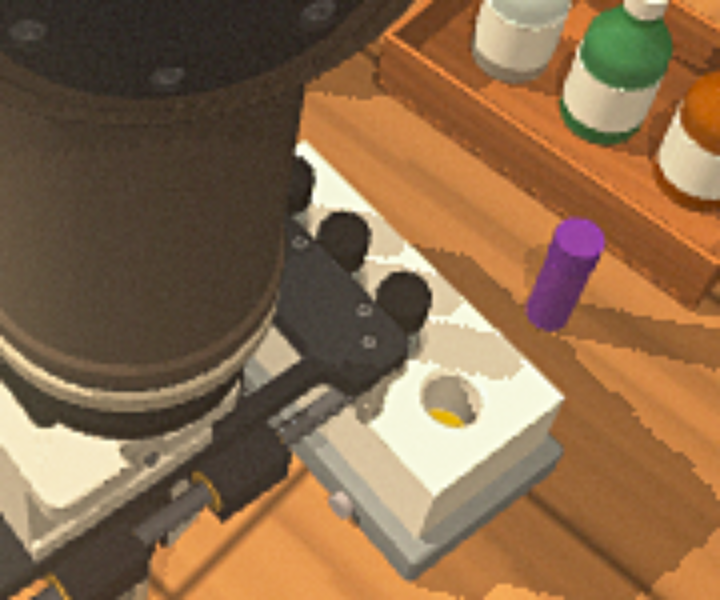

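The first vial stands in its pocket at the same height as its neighbours (top left of the crop, partly hidden by the arm). The other empty pocket is at crop px (450,400).

Request:
{"method": "jog_arm", "body": {"commands": "1 0.14 -0.0146 0 0 0 0;1 0.15 -0.0146 0 0 0 0;1 0.15 -0.0146 0 0 0 0;1 0.15 -0.0146 0 0 0 0;1 0.137 -0.0146 0 0 0 0"}}

```text
clock: 10.5
position: [0.6128, -0.2711, 0.2129]
ee_rot: [-3.132, 0.229, 0.002]
force: [0.0, -0.1, -0.9]
width: 0.284
```

Request:
{"method": "jog_arm", "body": {"commands": "1 0 0 -0.04 0 0 0;1 0 0 0 0 0 0;1 0 0 0 0 0 0;1 0 0 0 0 0 0;1 0 0 0 0 0 0"}}

```text
clock: 11.0
position: [0.6106, -0.2719, 0.2035]
ee_rot: [-3.133, 0.232, -0.001]
force: [0.2, 0.2, -0.6]
width: 0.289
```

```bash
python3 - <<'E'
from h import *
s=state(); d=grab('wrist'); held(d,s['position'],s['position'][2]-.045,s['position'][2]-.015); save(d,'w5.png')
d=grab('side'); save(d,'s5.png')
P=pts(load('wrist'));m=(abs(P[...,2]-.08)<.003)&(abs(P[...,1]+.2)<.13)&(abs(P[...,0]-.62)<.08)
print(cv2.minAreaRect(P[m][:,:2].astype(np.float32)))
E
```

```text
t 11.0 tcp [ 0.6106 -0.2719  0.2035] yaw -8.5 zax [ 0.001  0.    -1.   ] F [ 0.2  0.2 -0.6] w 26.6 j [-0.04  0.57  0.61  1.52 -0.34  1.16  0.49]
held vial 467 [ 0.6092 -0.272 ] rms 0.0002 x-range 0.0244
((0.6213276982307434, -0.20547084510326385), (0.20035360753536224, 0.09028879553079605), 81.68871307373047)
```

View pics/w5.png

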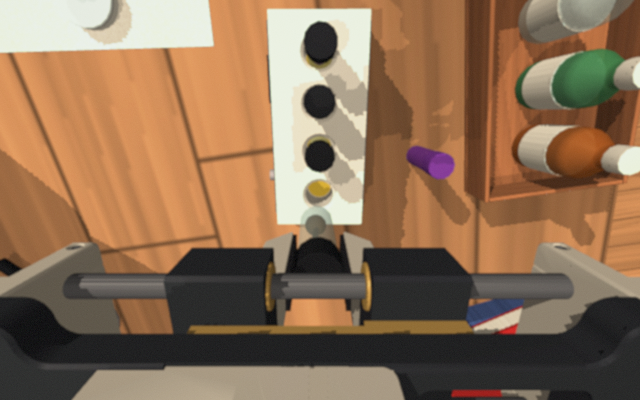

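The wrist view shows all three seated vials and the empty pocket at (319,190), just ahead of the held vial. The block fit puts that pocket at (0.6116, -0.2723), and the vial needs to shift +2.4 mm in x.

Request:
{"method": "jog_arm", "body": {"commands": "1 0.008 -0.001 -0.05 0 0 0;1 0 0 -0.08 0 0 0;1 0 0 -0.07 0 0 0;1 0 0 -0.02 0 0 0;1 0 0 0 0 0 0"}}

```text
clock: 11.6
position: [0.6129, -0.2715, 0.1354]
ee_rot: [-3.133, 0.23, 0.003]
force: [1.1, 0.7, -0.2]
width: 0.278
```

```bash
python3 - <<'E'
from h import *
s=state(); d=grab('wrist'); held(d,s['position'],s['position'][2]-.045,s['position'][2]-.015)
E
```

```text
t 11.6 tcp [ 0.6129 -0.2715  0.1354] yaw -8.4 zax [-0.002  0.001 -1.   ] F [ 1.1  0.7 -0.2] w 25.6 j [-0.02  0.64  0.57  1.59 -0.39  1.03  0.52]
held vial 461 [ 0.6114 -0.2717] rms 0.0002 x-range 0.0242
```

Request:
{"method": "jog_arm", "body": {"commands": "1 0 -0.001 -0.03 0 0 0;1 0 0 -0.03 0 0 0;1 0 0 -0.03 0 0 0;1 0 0 -0.03 0 0 0;1 0 0 -0.025 0 0 0"}}

```text
clock: 12.15
position: [0.6133, -0.272, 0.0922]
ee_rot: [-3.133, 0.23, 0.001]
force: [0.1, -0.5, -0.8]
width: 0.285
```

Request:
{"method": "jog_arm", "body": {"commands": "1 0 0 -0.005 0 0 0;1 0 0 -0.003 0 0 0;1 0 0 0 0 0 0;1 0 0 0 0 0 0;1 0 0 0 0 0 0"}}

```text
clock: 12.65
position: [0.6131, -0.2724, 0.0912]
ee_rot: [-3.133, 0.231, 0.001]
force: [-2.7, 1.7, 5.6]
width: 0.289
```

```bash
python3 - <<'E'
from h import *
s=state()
E
```

```text
t 12.65 tcp [ 0.6131 -0.2724  0.0912] yaw -8.4 zax [-0.  0. -1.] F [-2.7  1.7  5.6] w 26.6 j [-0.    0.68  0.55  1.63 -0.42  0.95  0.54]
```

Request:
{"method": "jog_arm", "body": {"commands": "0 0 0 0 0 0 0;0 0 0 0 0 0 0;0 0 0 0 0 0 0;0 0 0 0 0 0 0;0 0 0 0 0 0 0"}}

```text
clock: 13.15
position: [0.6136, -0.2722, 0.0907]
ee_rot: [3.133, -0.23, -0.0]
force: [-0.4, -0.3, 0.3]
width: 0.502
```

Request:
{"method": "jog_arm", "body": {"commands": "0 0 0 0.1 0 0 0;0 0 0 0.14 0 0 0;0 0 0 0.14 0 0 0;0 0 0 0.1 0 0 0;0 0 0 0.05 0 0 0"}}

```text
clock: 13.65
position: [0.6144, -0.273, 0.2531]
ee_rot: [3.132, -0.23, 0.006]
force: [-0.3, -0.1, -0.7]
width: 0.5
```

Request:
{"method": "jog_arm", "body": {"commands": "0 -0.06 0.12 0 0 0 0;0 -0.08 0.15 0 0 0 0;0 -0.08 0.15 0 0 0 0;0 -0.08 0.15 0 0 0 0;0 -0.08 0.15 0 0 0 0"}}

```text
clock: 14.15
position: [0.4998, -0.0579, 0.2489]
ee_rot: [3.133, -0.23, -0.002]
force: [0.2, 1.2, 0.5]
width: 0.499
```

```bash
python3 - <<'E'
from h import *
s=state()
for n in ('side','scene'):
    d=caps(n,.11,.13,80,(.5,.75,-.4,-.05)); P=pts(d);h=cv2.cvtColor(d['pixels'],cv2.COLOR_RGB2HSV)
    B=(P[...,0]>.45)&(P[...,0]<.75)&(P[...,1]>.03)&(P[...,1]<.4)
    m=B&(h[...,0]>45)&(h[...,0]<85)&(h[...,1]>80)&(abs(P[...,2]-.045)<.004)
    print(n,'green',m.sum(),cv2.minAreaRect(P[m][:,:2].astype(np.float32)))
    m=B&(h[...,2]<60)&(P[...,2]>.145)&(P[...,2]<.175)
    Q=P[m]; print('bar',m.sum(),cv2.minAreaRect(Q[:,:2].astype(np.float32)),'zmax',np.percentile(Q[:,2],98).round(3))
    m=B&((h[...,0]<6)|(h[...,0]>174))&(h[...,1]>150)&(P[...,2]>.1)
    Q=P[m]; print('red',m.sum(),np.percentile(Q,2,axis=0).round(3),np.percentile(Q,98,axis=0).round(3))
save(load('scene'),'c6.png')
E
```

```text
t 14.15 tcp [ 0.4998 -0.0579  0.2489] yaw -8.4 zax [-0.001  0.    -1.   ] F [0.2 1.2 0.5] w 45.9 j [-0.5   0.23  0.64  1.87 -0.15  1.09  0.04]
128 [372. 225.] mid [ 0.6305 -0.1408  0.116 ] ext [0.027 0.025 0.012]
139 [385. 239.] mid [ 0.6224 -0.1841  0.1165] ext [0.026 0.026 0.013]
149 [400. 254.] mid [ 0.6169 -0.2285  0.1163] ext [0.026 0.026 0.012]
161 [416. 270.] mid [ 0.6098 -0.2728  0.1163] ext [0.027 0.025 0.012]
side green 478 ((0.5907184481620789, 0.2079087197780609), (0.22273629903793335, 0.12698858976364136), 88.66805267333984)
bar 46 ((0.6449121236801147, 0.2728706896305084), (0.014856230467557907, 0.028874818235635757), 5.336913585662842) zmax 0.166
red 30 [0.562 0.183 0.131] [0.578 0.192 0.139]
74 [227. 208.] mid [ 0.6135 -0.2708  0.1168] ext [0.031 0.021 0.013]
73 [244. 211.] mid [ 0.619  -0.2255  0.1172] ext [0.03  0.022 0.014]
64 [260. 212.] mid [ 0.6263 -0.1824  0.1169] ext [0.027 0.02  0.012]
74 [277. 215.] mid [ 0.6345 -0.1385  0.117 ] ext [0.029 0.021 0.014]
scene green 1551 ((0.5990545153617859, 0.20820938050746918), (0.22028206288814545, 0.13027545809745789), 88.46174621582031)
bar 336 ((0.652442455291748, 0.2277069389820099), (0.12171387672424316, 0.018988143652677536), 85.52592468261719) zmax 0.167
red 200 [0.57  0.151 0.101] [0.649 0.194 0.164]
```

View pics/c6.png

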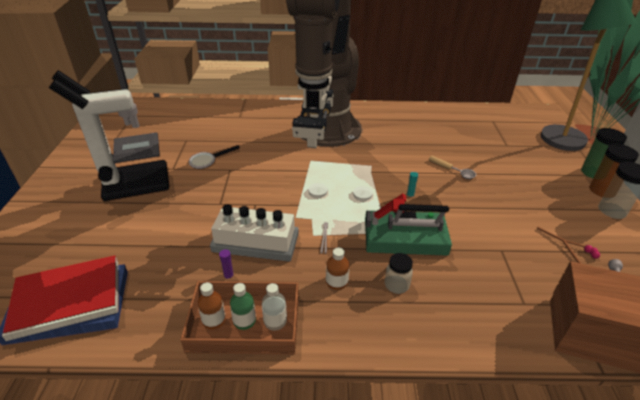

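All four caps read the same height (z about 0.117) in both views, so the shaker is full. Next is the catch, with the stand origin at about (0.595, 0.2275) and yaw about -1.5°.

Request:
{"method": "jog_arm", "body": {"commands": "1 0.039 0.156 0 0 0 0.0193;1 0.039 0.156 0 0 0 0;1 0.039 0.156 0 0 0 0;1 0.039 0.156 0 0 0 0;1 0.039 0.156 0 0 0 0"}}

```text
clock: 14.75
position: [0.5599, 0.176, 0.2491]
ee_rot: [3.141, -0.04, -0.001]
force: [-0.0, -0.3, 0.2]
width: 0.117
```

Request:
{"method": "jog_arm", "body": {"commands": "1 0.039 0.156 0 0 0 0;1 0 0 0 0 0 0;1 0 0 0 0 0 0;1 0 0 -0.12 0 0 0;1 0 0 -0.06 0 0 0"}}

```text
clock: 15.25
position: [0.5709, 0.2187, 0.1938]
ee_rot: [3.14, -0.043, -0.003]
force: [-1.3, 0.0, -0.1]
width: 0.003
```

```bash
python3 - <<'E'
from h import *
s=state(); save(grab('wrist'),'w7.png'); save(grab('side'),'s7.png')
E
```

```text
t 15.25 tcp [0.5709 0.2187 0.1938] yaw -1.6 zax [-0.002 -0.001 -1.   ] F [-1.3  0.  -0.1] w 0.3 j [-0.79  0.47  0.49  1.68 -0.24  1.06 -0.25]
```

View pics/w7.png

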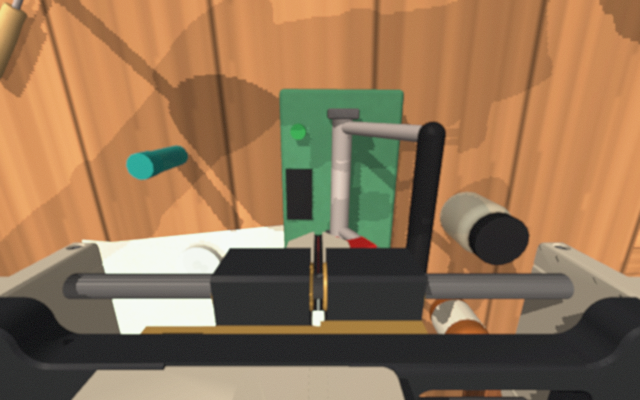

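The wrist view shows the fingers on the inner side of the red catch, seen at (360,243), and in front of the bar at (430,190). The hinge shaft lies below them.

Request:
{"method": "jog_arm", "body": {"commands": "1 0 0 -0.1 0 0 0;1 0 0 -0.09 0 0 0;1 0 0 -0.05 0 0 0;1 0 -0.01 0 0 0 0;1 0 -0.01 0 0 0 0"}}

```text
clock: 15.85
position: [0.5724, 0.2144, 0.125]
ee_rot: [-3.141, 0.041, -0.002]
force: [-0.2, 0.3, -0.4]
width: 0.007
```

```bash
python3 - <<'E'
from h import *
s=state(); d=grab('side'); cv2.imwrite('pics/s8.png',cv2.resize(d['pixels'][80:240,180:360,::-1],None,fx=4,fy=3.7))
E
```

```text
t 15.85 tcp [0.5724 0.2144 0.125 ] yaw -1.5 zax [ 0.001  0.    -1.   ] F [-0.2  0.3 -0.4] w 0.6 j [-0.76  0.54  0.45  1.75 -0.29  0.92 -0.21]
```

View pics/s8.png

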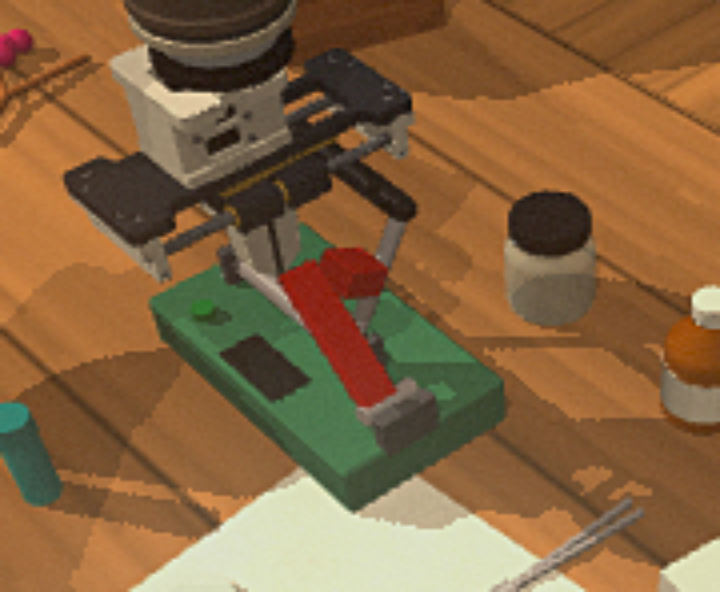

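The crop shows the closed fingers just beyond (+y) the red tab's end at (300,270), clear of the nose and the bar. I'll push along the arc.

Request:
{"method": "jog_arm", "body": {"commands": "1 0 -0.008 -0.016 0 0 0;1 0 -0.04 0.02 0 0 0;1 0 -0.037 0.023 0 0 0;1 0 -0.037 0.023 0 0 0;1 0 -0.05 0.013 0 0 0"}}

```text
clock: 16.4
position: [0.572, 0.1629, 0.1439]
ee_rot: [-3.141, 0.039, -0.002]
force: [-0.2, 0.8, 1.0]
width: 0.005
```

Request:
{"method": "jog_arm", "body": {"commands": "1 0 -0.047 0.01 0 0 0;1 0 -0.047 0.01 0 0 0;1 0 -0.05 -0.008 0 0 0;1 0 -0.05 -0.008 0 0 0;1 0 -0.02 -0.017 0 0 0"}}

```text
clock: 16.9
position: [0.5717, 0.0966, 0.1386]
ee_rot: [3.14, -0.044, 0.0]
force: [-0.2, 0.7, 1.2]
width: 0.007
```

```bash
cat >> h.py <<'E'
def catch(n):
    d=grab(n);P=pts(d);h=cv2.cvtColor(d['pixels'],cv2.COLOR_RGB2HSV)
    m=(P[...,0]>.5)&(P[...,0]<.68)&(P[...,1]>.03)&(P[...,1]<.25)&((h[...,0]<6)|(h[...,0]>174))&(h[...,1]>150)&(P[...,2]>.06)
    Q=P[m]; print(n,'red',m.sum(),np.percentile(Q,2,axis=0).round(3),np.percentile(Q,98,axis=0).round(3)); 
    k=Q[Q[:,0]<.6]
    if len(k)>5:
        p=np.polyfit(k[:,2],k[:,1],1); print('  tab dy/dz',p[0].round(3),'lean outward deg',np.degrees(np.arctan(-p[0])).round(1))
    return d
E
python3 - <<'E'
from h import *
s=state(); catch('side'); catch('scene')
E
```

```text
t 16.9 tcp [0.5717 0.0966 0.1386] yaw -1.6 zax [ 0.    -0.001 -1.   ] F [-0.2  0.7  1.2] w 0.6 j [-0.6   0.47  0.47  1.82 -0.27  0.91 -0.03]
side red 303 [0.558 0.056 0.076] [0.613 0.111 0.155]
  tab dy/dz -0.142 lean outward deg 8.1
scene red 232 [0.57  0.061 0.07 ] [0.618 0.12  0.148]
  tab dy/dz -0.593 lean outward deg 30.7
```

Request:
{"method": "jog_arm", "body": {"commands": "1 0 -0.012 -0.01 0 0 0;1 0 -0.012 -0.01 0 0 0;1 0 -0.01 -0.005 0 0 0;1 0 0 0 0 0 0;1 0 0 0 0 0 0"}}

```text
clock: 17.5
position: [0.5716, 0.0892, 0.1313]
ee_rot: [3.141, -0.04, -0.0]
force: [0.1, -0.3, -0.2]
width: 0.006
```

```bash
python3 - <<'E'
from h import *
s=state(); catch('scene')
E
```

```text
t 17.5 tcp [0.5716 0.0892 0.1313] yaw -1.4 zax [-0. -0. -1.] F [ 0.1 -0.3 -0.2] w 0.6 j [-0.58  0.48  0.47  1.83 -0.27  0.89 -0.01]
scene red 244 [0.567 0.054 0.071] [0.617 0.119 0.142]
  tab dy/dz -0.735 lean outward deg 36.3
```

The catch is open at its stop, leaning about 36° outward. Next is the handle.

Request:
{"method": "jog_arm", "body": {"commands": "1 0 0.04 0.08 0 0 0;1 0 0 0.15 0 0 0;-0.4 0 0 0.15 0 0 0;-0.4 0.08 0.14 0 0 0 0;-0.4 0.08 0.14 0 0 0 0"}}

```text
clock: 18.05
position: [0.6212, 0.1851, 0.2483]
ee_rot: [-3.139, 0.044, -0.007]
force: [0.5, 0.9, 0.6]
width: 0.218
```

Request:
{"method": "jog_arm", "body": {"commands": "-0.4 0.08 0.14 0 0 0 0;-0.4 0.015 0 0 0 0 0;-0.4 0 0 0 0 0 0;-0.4 0 0 0 0 0 0;-0.4 0 0 0 0 0 0"}}

```text
clock: 18.55
position: [0.6479, 0.2254, 0.2457]
ee_rot: [3.141, -0.043, 0.0]
force: [-0.6, 0.2, 0.3]
width: 0.655
```

```bash
python3 - <<'E'
from h import *
s=state(); d=grab('wrist'); save(d,'w9.png'); P=pts(d)
m=(d['pixels'].max(-1)<60)&(P[...,2]>.14)&(P[...,2]<.175)&(abs(P[...,0]-.65)<.05)&(abs(P[...,1]-.23)<.09)
Q=P[m]; print(m.sum(),Q.min(0).round(3),Q.max(0).round(3)); t=Q[Q[:,2]>.163]; print('top line x', np.polyfit(t[:,1]-.2275,t[:,0],1).round(4))
E
```

```text
t 18.55 tcp [0.6479 0.2254 0.2457] yaw -1.6 zax [ 0. -0. -1.] F [-0.6  0.2  0.3] w 60.2 j [-0.71  0.55  0.49  1.41 -0.26  1.25 -0.22]
2277 [0.638 0.168 0.158] [0.657 0.291 0.167]
top line x [0.0336 0.6473]
```

View pics/w9.png

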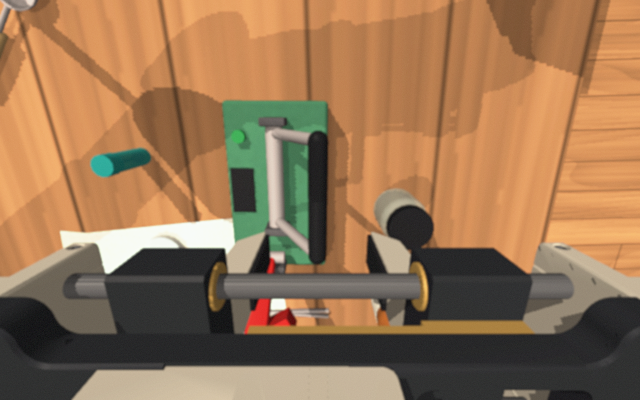

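The bar at (317,200) runs between the open fingers, with its centre at x = 0.6475, y about 0.228.

Request:
{"method": "jog_arm", "body": {"commands": "-0.4 0 0.008 -0.1 0 0 0;-0.4 0 0 -0.12 0 0 0;-0.4 0 0 -0.1 0 0 0;-0.4 0 0 -0.04 0 0 0;1 0 0 0 0 0 0", "force": 25}}

```text
clock: 19.1
position: [0.6471, 0.2287, 0.1362]
ee_rot: [3.14, -0.041, -0.004]
force: [-0.4, 0.3, -0.2]
width: 0.651
```

Request:
{"method": "jog_arm", "body": {"commands": "1 0 0 0 0 0 0;1 0 0 0 0 0 0;1 0 0 0 0 0 0;1 0 0 0 0 0 0;1 0 0 0 0 0 0"}}

```text
clock: 19.6
position: [0.6483, 0.2296, 0.1378]
ee_rot: [-3.141, 0.04, -0.001]
force: [0.0, -0.6, 0.2]
width: 0.226
```

Request:
{"method": "jog_arm", "body": {"commands": "1 0 0 0 0 0 0;1 0 0 0 0 0 0;1 0 0 0 0 0 0;1 0 0 0 0 0 0;1 0 0 0 0 0 0"}}

```text
clock: 20.1
position: [0.6478, 0.2296, 0.1376]
ee_rot: [-3.141, 0.04, 0.001]
force: [-4.4, -0.3, 5.2]
width: 0.188
```

```bash
python3 - <<'E'
from h import *
s=state(); catch('scene')
E
```

```text
t 20.1 tcp [0.6478 0.2296 0.1376] yaw -1.5 zax [-0.  0. -1.] F [-4.4 -0.3  5.2] w 17.3 j [-0.69  0.64  0.45  1.53 -0.31  1.04 -0.19]
scene red 287 [0.567 0.054 0.072] [0.617 0.118 0.148]
  tab dy/dz -0.713 lean outward deg 35.5
```

Request:
{"method": "jog_arm", "body": {"commands": "1 -0.030 0.0008 0.015 0 0 0;1 -0.030 0.0008 0.0115 0 0 0;1 -0.032 0.0008 0.009 0 0 0;1 -0.032 0.0008 0.006 0 0 0;1 -0.033 0.0008 0.003 0 0 0"}}

```text
clock: 20.65
position: [0.6062, 0.231, 0.1538]
ee_rot: [-3.139, 0.041, -0.019]
force: [11.6, 0.3, 9.2]
width: 0.183
```

Request:
{"method": "jog_arm", "body": {"commands": "1 -0.033 0.0008 0 0 0 0;1 -0.033 0.0008 -0.003 0 0 0;1 -0.033 0.0008 -0.006 0 0 0;1 -0.031 0.0008 -0.009 0 0 0;1 -0.031 0.0008 -0.011 0 0 0"}}

```text
clock: 21.15
position: [0.5584, 0.2327, 0.1454]
ee_rot: [-3.137, 0.041, -0.02]
force: [12.1, 1.6, 8.7]
width: 0.188
```

```bash
cat >> h.py <<'E'
def bar(n='scene'):
    d=grab(n);P=pts(d)
    m=(d['pixels'].max(-1)<60)&(P[...,2]>.145)&(P[...,2]<.185)&(P[...,0]>.5)&(P[...,0]<.68)&(abs(P[...,1]-.23)<.07)
    Q=P[m]
    for lo,hi in((.165,.2),(.26,.29)):
        k=Q[(Q[:,1]>lo)&(Q[:,1]<hi)]
        if len(k): print(n,'bar y',lo,len(k),'x',k[:,0].min().round(4),k[:,0].max().round(4),'z',k[:,2].min().round(4),k[:,2].max().round(4))
    return d
E
python3 - <<'E'
from h import *
s=state(); bar('scene'); bar('side')
E
```

```text
t 21.15 tcp [0.5584 0.2327 0.1454] yaw -1.5 zax [ 0.013  0.004 -1.   ] F [12.1  1.6  8.7] w 17.3 j [-0.81  0.5   0.47  1.76 -0.27  0.93 -0.26]
scene bar y 0.165 58 x 0.5566 0.5683 z 0.1608 0.1743
side bar y 0.165 95 x 0.5442 0.5604 z 0.1557 0.1732
```

Request:
{"method": "jog_arm", "body": {"commands": "1 -0.012 0 -0.006 0 0 0;1 -0.012 0 -0.006 0 0 0;1 0 0 0 0 0 0;1 0 0 0 0 0 0;1 0 0 0 0 0 0"}}

```text
clock: 21.75
position: [0.552, 0.233, 0.1424]
ee_rot: [-3.137, 0.041, -0.021]
force: [10.7, 1.1, 14.3]
width: 0.186
```

```bash
python3 - <<'E'
from h import *
s=state(); bar('scene'); bar('side')
E
```

```text
t 21.75 tcp [0.552  0.233  0.1424] yaw -1.5 zax [ 0.014  0.004 -1.   ] F [10.7  1.1 14.3] w 17.1 j [-0.82  0.49  0.47  1.78 -0.27  0.92 -0.26]
scene bar y 0.165 62 x 0.5505 0.5635 z 0.1596 0.1729
side bar y 0.165 97 x 0.5396 0.5563 z 0.1538 0.1711
```

Request:
{"method": "jog_arm", "body": {"commands": "1 -0.01 0 -0.003 0 0 0;1 -0.01 0 -0.003 0 0 0;1 0 0 0 0 0 0;1 0 0 0 0 0 0;1 0 0 0 0 0 0"}}

```text
clock: 22.35
position: [0.5516, 0.233, 0.1423]
ee_rot: [-3.135, 0.044, -0.038]
force: [26.8, 1.2, 10.3]
width: 0.188
```

```bash
python3 - <<'E'
from h import *
s=state(); bar('scene'); bar('side')
E
```

```text
t 22.35 tcp [0.5516 0.233  0.1423] yaw -1.6 zax [ 0.024  0.006 -1.   ] F [26.8  1.2 10.3] w 17.3 j [-0.82  0.48  0.47  1.79 -0.27  0.9  -0.27]
scene bar y 0.165 59 x 0.5485 0.5623 z 0.1602 0.1726
side bar y 0.165 96 x 0.5393 0.5559 z 0.1573 0.1703
```

The bar stopped moving while Fx rose from 11 to 27 N, so it is at the stop. I'll run a last check before handing in.

```bash
python3 - <<'E'
from h import *
d=catch('scene'); cv2.imwrite('pics/c10.png',cv2.resize(d['pixels'][140:300,180:480,::-1],None,fx=2.6,fy=2.6))
caps('scene',.11,.13,80,(.5,.75,-.4,-.05))
E
```

```text
scene red 278 [0.57  0.054 0.072] [0.617 0.119 0.148]
  tab dy/dz -0.715 lean outward deg 35.6
72 [227. 209.] mid [ 0.6126 -0.2709  0.1168] ext [0.028 0.022 0.013]
67 [243. 210.] mid [ 0.6191 -0.2256  0.1169] ext [0.031 0.021 0.012]
64 [260. 212.] mid [ 0.6263 -0.1824  0.1168] ext [0.03  0.02  0.013]
68 [277. 215.] mid [ 0.6344 -0.1386  0.1169] ext [0.031 0.021 0.011]
```

View pics/c10.png

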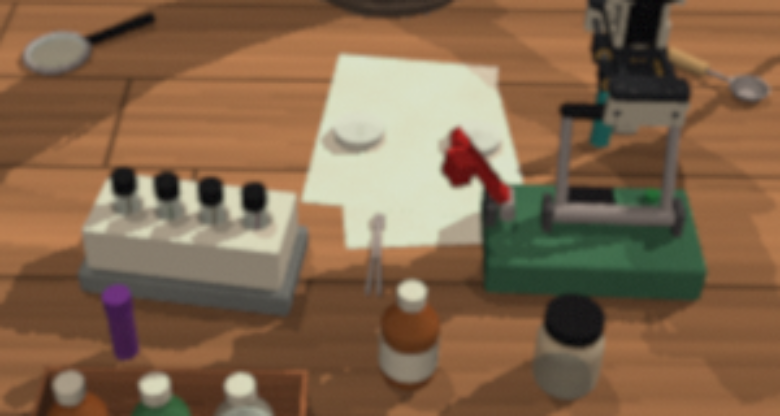

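The crop shows four equal caps in the shaker, the catch leaning outward at (470,160), the handle pulled forward in the gripper at (640,110), and the bystanders in place.

```bash
python3 -c "
from h import *
state(); print(arm.sign_off())"
```

```text
t 22.55 tcp [0.5517 0.233  0.1423] yaw -1.6 zax [ 0.024  0.006 -1.   ] F [27.   1.7  9.3] w 17.3 j [-0.82  0.48  0.47  1.79 -0.27  0.9  -0.27]
the job is handed in; nothing more can be done
None
```

I stood both spare vials in the shaker's two empty outer pockets, flipped the red catch outward, then pulled the run handle to its front stop. I handed the job in at 22.6 s with the gripper still holding it.

Last checks before handing in:
- **Vials:** all four caps read the same height (z about 0.117 m in the masked cap points), so the two new vials sit level with the two already there.
- **Catch:** it leans about 35.6° outward, which is its open stop.
- **Handle:** the bar is at x about 0.552 m and z about 0.161 m, as expected at the stop. It stopped moving while the pull rose from 11 to 27 N. The grip is closed on the bar; it reads 17.3 mm against the 18 mm given.
- **Other items:** by eye, the dishes, forceps, bottle, jar and both look-alikes are where they were. I did not measure them.

One disagreement: the scene and side cameras differ by several millimetres on the bar's x. That fits each camera seeing only its own side of the bar, so I relied on the measured tool position and the rise in force. No checks failed.

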